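# Clear the brush away, free the sagging gate bolt and hold the gate ajar

### The arm

A 6-joint arm with a two-finger parallel gripper is mounted at the origin on a cart in front of the work surface, level with it; the furniture and walls round the work are solid. World frame = base frame: x ahead of the robot, y to its left, z up, the work surface at z = 0. Lengths are in m, angles in degrees, forces in N, time in s.
With the tool pointing down it reaches from about 0.25 to 0.85 m from the base axis. Payload 12.5 kg.
Tool frame: the origin (TCP) lies on the centre line of the jaws, within the pads' length; the fingertips stand 19 mm ahead of it and the grasp point (between the pads) is the TCP (tcp_to_tips is the distance from the TCP to the fingertips, in m); z points along the fingers, y is the line along which they close (so a half turn about z gives the same grasp; the last joint's range is limited). The gripper opens to 93 mm and grips with 3 to 60 N. Pads are 15 mm wide; open, the fingers measure 128 mm over their backs; the gripper's body (75 mm by 188 mm) begins 65 mm behind the grasp point.
Start: joints at [71.585, 20.094, 94.641, -0, 65.266, -4.847], TCP at [0.129, 0.535, 0.238] pointing down, gripper open.
Joint ranges: [-157.81, 157.81], [-45, 120.19], [0.68, 151.7], [-89.99, 269.99], [4.06, 180], [-164.3, 164.3]. Speed limits (degrees/s): [127.2, 127.2, 159.86, 180, 180, 180].

### API

Orientations are given as a 3x3 rotation matrix whose columns are the frame's x, y, z axes.
In Python, from rig import * gives the robot as it stands.
- The arm moves only by the tool move_arm, never from a script. Its argument "rows" is one flat list of numbers, 6 for each row, row after row: the shift along the tool's x, y, z in m, then the turn, a rotation vector about the tool's x, y, z in degrees. A call has 1 to 12 rows; each row is the pose to reach, as a shift and turn from the pose commanded when the call began, along the tool's axes at that moment; what a row does not reach only later rows make up. A row lasts 1/8 s, in which the tool goes at most 62.5 mm and 10.7 degrees, less where a joint would pass 70% of its speed; a pose out of reach is approached as far as the arm can. A call with a gripper value outside its range is refused whole. "hand" is the closure in counts, from 0 (fully open) to 255 (shut), set as the call begins (left out, the last holds). The fingers move at their own pace and stop on an object; "force" is the grip in N (left out, the last holds). Time passes only in rows, so rows that repeat a pose let the fingers close. It gives the time, the measured TCP pose, the force, the opening and the grip force at its end, in the units of the state.
- sense(): the state, without advancing time (a new reading comes with each control period).
- camera(name): name is "scene" or "side" or "wrist"; returns (picture, depth): 400x640x3 uint8, red, green, blue; 400x640 float32, m along the optical axis (not along the pixel's ray), 0 where there is no reading.
- get_calibration(name): a dict with "camera_matrix" (3x3 intrinsics, pixels), "R" (3x3) and "t" (3): a world point X has camera coordinates R X + t. Camera axes: x right, y down, z forward; pixel columns grow to the right and rows downward; lengths in m; the calibration is good to about 2 mm. A picture is of the moment at which its call begins: read the wrist's pose just before it. get_calibration takes no time and is no camera call; for the wrist camera it gives the pose at the moment of the call.
- sign_off(): hands the job in; it is judged then, once.
Trained networks look in the newest picture that a camera, given by its name, has taken for a name from the list of things; names that differ only in an ending like _2 or _b are one class to them, and where a whole thing is asked for, a point or a joint stands for the part that bears it (a point fixed in the world has none). Each returns a list of dicts, best first, with "confidence" (0 to 1); they miss things now and then, are a little off and sometimes report something else, mostly with a low value. They report only what shows in the picture. A call takes as long as a camera call.
- boxes_of(camera, query): "box" ([left, top, right, bottom] in pixels, round what is visible of it).
- silhouettes(camera, query): "pixels" (400x640 bool, what is visible of it) and "box" ([left, top, right, bottom] in pixels, round what is visible of it).
The state is a dict: "time": time; "joint_pos": joint angles; "joint_velocities": joint speeds; "joint_torque": joint torques, N m; "position": TCP position; "eef_rot": TCP orientation; "wrist_force": force on the tool from outside, world axes, zero at the start; "torque": the same for the moment, N m; "gripper_width": finger opening in m; "finger_force": force on a finger pad.
Only numpy, scipy, OpenCV 4.12 (cv2) and the standard library are available. Lean on these libraries where they do the work, as an engineer would, in place of code of your own. Each camera call takes 0.05 s, during which the arm holds its last target. There are 200 camera calls.

### The job

The hutch's gate is to get a new keeper, but a paint brush lies in its way and its barrel bolt, hanging by one screw, has dropped behind the bent-up lip of the old keeper. Lay the brush flat in the tray's wide bay, bristles to the closed end, and let go of it; then lift the bolt by its knob over the lip while drawing it back clear of the keeper, without wrenching it. Pull the sprung gate open about a hand's breadth (8 cm at its free edge) and finish while still holding it there; leave the other things on the bench where they are.

Things in the scene. Friction and masses are not known exactly. Their poses are not given: they have to be found in the camera images.
- hutch: Fixed wooden hutch, 340 mm wide (its y), 100 deep (x), 220 high, on the bench. Origin under its centre; x points to its back, z up. Front face at x -50: keeper post on the right (y -170 to -105), slatted gate (y -102 to 143, 6 to 206 high), narrow hinge post on the left. The gate's face is flush with the posts.
- gate_hinge (a point): Point on the gate's upright hinge line, at the left of the gate: x -53, y 146 in the hutch's frame, 100 mm above the bench.
- gate_edge (a point): Point on the gate's free (right) edge, front face, 248 mm from the hinge line, 100 mm above the bench; moves with the gate.
- gate (a joint): Gate angle, rad: 0 shut, grows as the free edge swings out towards the hutch's -x (seen from above it turns clockwise about the hinge line), at most 1.2. Springs pull it shut: about 0.25 Nm at 0, 0.5 Nm at 0.33 rad (8 cm at the free edge). Until the bolt is out of the keeper it opens only about 0.01 rad.
- barrel (a joint): Sag of the bolt's barrel, rad. The barrel is a steel plate with two sleeves, hung on the gate by one screw at the foot of its left end, 85 mm from the knob. 0: hanging 0.10 rad nose down, as its weight pulls it (1.3 to 2.3 N at the knob). 0.10: bolt level. Stops at 0.13. Below 0.04 the bolt's nose catches on the keeper's lip.
- bolt (a joint): Travel of the bolt in its barrel, m, 0 shot, 0.06 fully drawn (to the left, towards the hinge); starts at 0 to 0.004. Friction 1 N. It stays where it is left. Sagging, it stops against the lip at about 0.008; its nose is past the lip at 0.032 and clear of the keeper at 0.035.
- bolt_knob (a point): Centre of the bolt's knob, a steel cylinder 18 mm across and 26 long that points straight out of the gate (along the hutch's x), 56 mm in front of the gate's face, about 169 mm above the bench while it sags. Nothing within 25 mm left or right of it; gate's top is 37 mm higher. Level means 8 mm higher than hanging.
- keeper: Bent steel strap on the keeper post that bridges the bolt's nose, 32 mm wide, fixed; its origin is the hutch's origin. The strap spans y -152 to -120 and z 146 to 197 in the hutch's frame and stands 29 mm out. Its lower left edge is bent up to a lip, top at z 161, that sits in a notch worn in the underside of the 16 mm bolt.
- tray: Fixed plywood tray 190 mm long (x), 150 wide (y), walls 22 high and 5 thick, floor 4 thick; origin under its centre. Wide bay on its -y side; two small bays with flat brackets, screws and the new keeper on its +y side.
- bay (a point): Centre of the floor of the tray's wide bay, 4 mm above the bench; axes as the tray's. The bay is 80 mm wide (y) and runs 92 mm to either side in x: closed by the end wall at +x, open at its -x end, where a brush handle may lie out over the edge.
- brush: Loose paint brush, red handle, 216 mm long, up to 34 wide, 16 high, 70 g, lying flat with its bristles near the gate. Origin on the underside at mid length; +y points to the bristle end, -y to the handle end, z up. Handle about 28 wide from y -35 to 18; it can be gripped there across x.
- bristle_tip (a point): End of the bristles: 107 mm along the brush's +y from its origin, 7 mm up.
- screwdriver: Bystander: screwdriver with blue handle, 190 mm, lying in front of the hutch. Origin underneath, mid length.
- white_tape: Bystander: white roll of tape, 66 mm across, 22 high, between hutch and vice. Origin under its centre.
- yellow_tape: Bystander: yellow roll of tape, 56 mm across, 22 high, on the right. Origin under its centre.
- spool: Bystander: orange spool, 43 mm across, 47 high, right of the hutch. Origin under its centre.
- pliers: Bystander: red-handled pliers, 200 mm, lying on the right. Origin underneath, at the middle.

How it is judged:
By the outcome, as a careful person would: the job done as asked, in the order asked, and still so for the second after the job is handed in, while the arm keeps its last pose, push and grip.
It also fails if it takes over 54 s, if anything falls off the work surface, if the arm or the gripper's body presses on something with over 40 N, if the wrist force passes 120 N, or if a joint passes its speed limit or range.

## Working session

There is one attempt and no reset: what is moved stays moved. The work goes in short steps, Python scripts to look and compute and a tool call to move; the robot and the scene stay as the last step left them, time stands still between calls to the robot, and variables do not carry over. Pictures are saved under pics/ and viewed, at most 10 in all, crops included, and the job is handed in when it is done.

Besides the shell and the picture viewer there is one more tool, called after "Call:" in YAML: its name, and indented under it one key for each argument. move_arm: Moves the arm, as the interface text tells. Its arguments: {"type":"object","properties":{"rows":{"type":"array","items":{"type":"number"}},"hand":{"type":"number"},"force":{"type":"number"}},"required":["rows"]}

```bash
mkdir -p pics
cat > h.py <<'E'
from rig import *
import numpy as np, cv2
def pts(cam, depth, mask=None):
    c=get_calibration(cam); K=np.array(c["camera_matrix"]);R=np.array(c["R"]);t=np.array(c["t"])
    m=depth>0
    if mask is not None: m&=mask
    v,u=np.nonzero(m); z=depth[v,u]
    P=np.c_[(u-K[0,2])/K[0,0]*z,(v-K[1,2])/K[1,1]*z,z]
    return (P-t)@R, u, v
def proj(cam,X):
    c=get_calibration(cam);K=np.array(c["camera_matrix"]);p=(np.array(c["R"])@np.atleast_2d(X).T).T+np.array(c["t"])
    q=p@K.T; return q[:,:2]/q[:,2:]
E
python3 - <<'E'
from h import *
s=sense(); print({k:np.round(v,3).tolist() for k,v in s.items()})
ims=[]
for cam in("scene","side"):
    im,d=camera(cam); cv2.imwrite(f"pics/{cam}0.png",im[...,::-1]); np.save(f"{cam}0.npy",d)
    c=get_calibration(cam); R=np.array(c["R"]);print(cam,"pos",(-R.T@np.array(c["t"])).round(3),"fwd",R[2].round(3))
    for q in("hutch","brush","tray","bolt_knob","keeper","screwdriver","white_tape"):
        r=silhouettes(cam,q)
        for e in r[:2]:
            P,u,v=pts(cam,d,e["pixels"])
            print(q,round(e["confidence"],2),np.round(e["box"]).tolist(),len(P), np.percentile(P,[2,50,98],axis=0).round(3).tolist() if len(P) else "")
E
```

```text
{'time': 0.0, 'joint_pos': [71.584, 20.125, 94.678, -0.002, 65.266, -4.847], 'joint_velocities': [-0.036, 0.053, -0.043, 0.081, -0.08, 0.067], 'joint_torque': [-0.001, -49.734, -28.525, 0.07, 0.026, -0.0], 'position': [0.129, 0.534, 0.237], 'eef_rot': [[-0.972, 0.235, -0.0], [0.235, 0.972, -0.001], [0.0, -0.001, -1.0]], 'wrist_force': [-0.441, -0.319, 0.395], 'torque': [-0.017, -0.003, 0.005], 'finger_force': 0.0, 'gripper_width': 0.093}
scene pos [-0.257 -0.666  0.885] fwd [ 0.62   0.497 -0.607]
hutch 0.94 [301.0, 148.0, 402.0, 241.0] 5929 [[0.572, -0.256, 0.017], [0.601, -0.113, 0.163], [0.686, 0.075, 0.223]]
brush 0.82 [293.0, 228.0, 332.0, 265.0] 370 [[0.346, -0.108, 0.004], [0.453, -0.091, 0.016], [0.545, -0.065, 0.021]]
brush 0.2 [332.0, 184.0, 370.0, 205.0] 195 [[0.529, -0.199, 0.16], [0.574, -0.141, 0.177], [0.589, -0.071, 0.186]]
tray 0.85 [217.0, 174.0, 274.0, 205.0] 934 [[0.425, 0.239, 0.003], [0.529, 0.348, 0.012], [0.615, 0.423, 0.026]]
bolt_knob 0.63 [332.0, 184.0, 379.0, 212.0] 193 [[0.529, -0.209, 0.165], [0.574, -0.142, 0.177], [0.587, -0.072, 0.186]]
keeper 0.8 [368
[... 989 characters left out ...]
.84 [288.0, 177.0, 326.0, 195.0] 589 [[0.485, 0.234, 0.004], [0.545, 0.328, 0.015], [0.616, 0.414, 0.025]]
tray 0.52 [323.0, 168.0, 355.0, 203.0] 236 [[0.532, -0.241, 0.13], [0.575, -0.151, 0.175], [0.594, 0.008, 0.186]]
bolt_knob 0.76 [321.0, 168.0, 353.0, 202.0] 243 [[0.532, -0.241, 0.119], [0.575, -0.151, 0.174], [0.599, 0.022, 0.186]]
keeper 0.79 [343.0, 178.0, 357.0, 210.0] 194 [[0.573, -0.245, 0.139], [0.581, -0.233, 0.182], [0.601, -0.215, 0.208]]
screwdriver 0.68 [257.0, 262.0, 328.0, 276.0] 455 [[0.351, -0.298, 0.002], [0.401, -0.289, 0.016], [0.479, -0.261, 0.024]]
white_tape 0.64 [303.0, 195.0, 324.0, 205.0] 202 [[0.527, 0.105, 0.007], [0.559, 0.122, 0.019], [0.589, 0.167, 0.026]]
```

Run:
```python
import cv2,numpy as np
a=cv2.imread("pics/scene0.png")[130:310,190:430]; b=cv2.imread("pics/side0.png")[130:310,230:430]
cv2.imwrite("pics/a.png",cv2.resize(a,None,fx=3.3,fy=3.3,interpolation=2))
cv2.imwrite("pics/b.png",cv2.resize(b,None,fx=3.3,fy=3.3,interpolation=2))
```

```text
(no output)
```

View pics/a.png

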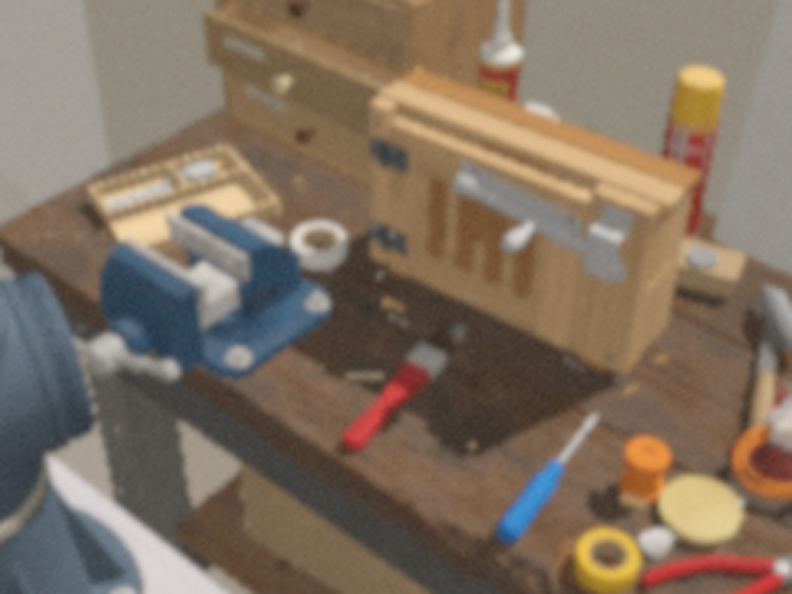

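View pics/b.png

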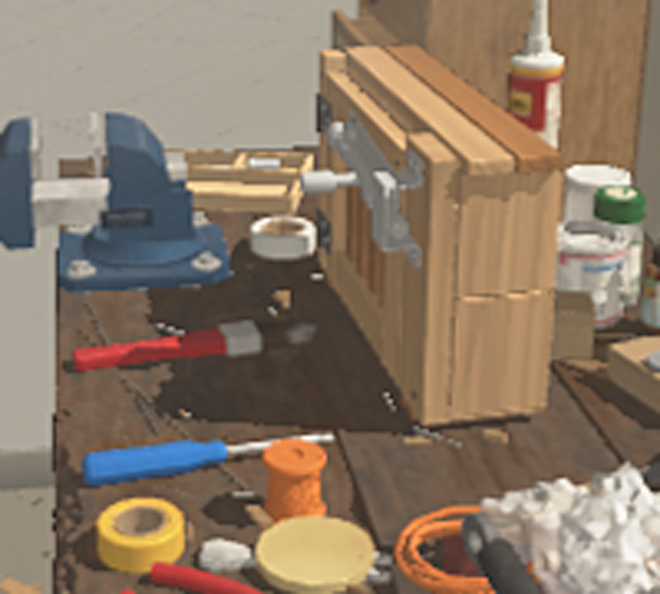

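The pictures show the brush lying about along +x in front of the gate (scene crop 345–465, 330–450), the knob at (518,235), the tray at far left, and the vice between them. Next I fit the poses.

```bash
cat >> h.py <<'E'
def wr(a): return a
E
python3 - <<'E'
from h import *
C={}
allP=[]
for cam in("scene","side"):
    d=np.load(cam+"0.npy"); im=cv2.imread(f"pics/{cam}0.png"); P,u,v=pts(cam,d); allP.append((P,im[v,u].astype(int)))
P=np.vstack([a for a,_ in allP]); I=np.vstack([b for _,b in allP])
# hutch front
rg=np.random.default_rng(0)
m=(abs(P[:,0]-.6)<.06)&(P[:,1]>-.25)&(P[:,1]<.06)&(P[:,2]>.03)&(P[:,2]<.2)
Q=P[m][:,:2]; best=0
for _ in range(500):
    a,b=Q[rg.choice(len(Q),2,False)]; n=np.array([-(b-a)[1],(b-a)[0]]); L=np.linalg.norm(n)
    if L<.1: continue
    n/=L; k=abs((Q-a)@n)<.003
    if k.sum()>best: best=k.sum();bk=k
q=Q[bk]; c=q.mean(0); w=np.linalg.svd(q-c)[2][0]; w*=np.sign(w[1]); 
xh=np.array([w[1],-w[0]]); print("front",c,"y axis",w,"yaw deg",np.degrees(np.arctan2(-w[0],w[1])),best,len(Q))
# ends
f=(abs((P[:,:2]-c)@xh)<.004)&(P[:,2]>.02)&(P[:,2]<.215)&(abs((P[:,:2]-c)@w)<.25)
s=(P[f][:,:2]-c)@w; print("s range",np.percentile(s,[.3,1,2,98,99,99.7]).round(4),s.min(),s.max())
t=(abs(P[:,2]-.22)<.006)&(abs((P[:,:2]-c)@w)<.25)&(((P[:,:2]-c)@xh)>-.02)&(((P[:,:2]-c)@xh)<.13)
r=(P[t][:,:2]-c); print("top s",np.percentile(r@w,[1,3,97,99]),"x",np.percentile(r@xh,[1,3,97,99]),"z",np.median(P[t][:,2]))
np.savez("fit.npz",c=c,w=w,xh=xh)
for P1,nm in zip([a for a,_ in allP],"scene side".split()):
    r=P1[:,:2]-c; k=((r@xh)<-.038)&((r@xh)>-.09)&(P1[:,2]>.13)&(P1[:,2]<.21)&(abs(r@w)<.15)
    X=np.c_[r@xh,r@w,P1[:,2]][k]; print(nm,"knob pts",k.sum(),np.percentile(X,[2,50,98],axis=0).round(4).tolist(), np.median(P1[k],axis=0).round(4))
    # right side of hutch
    k=((r@xh)>.01)&((r@xh)<.095)&(P1[:,2]>.03)&(P1[:,2]<.2)&((r@w)<-.1)&((r@w)>-.25)
    if k.sum()>50: print("side s",np.percentile((r@w)[k],[10,50,90]),"x",np.percentile((r@xh)[k],[2,98]))
# brush
for (P1,I1),nm in zip(allP,("scene","side")):
    k=(P1[:,0]>.33)&(P1[:,0]<.58)&(P1[:,1]>-.13)&(P1[:,1]<-.03)&(P1[:,2]>.008)&(P1[:,2]<.04)
    red=k&(I1[:,2]>2*I1[:,1])&(I1[:,2]>80)
    for kk,l in((k,"all"),(red,"red")):
        A=P1[kk][:,:2].astype(np.float32); (cx,cy),(ww,hh),an=cv2.minAreaRect(A); ax=np.linalg.svd(A-A.mean(0))[2][0]
        print(nm,l,len(A),"c",cx,cy,ww,hh,an,"axis",ax,A[A[:,0].argmin()],A[A[:,0].argmax()],"z",np.percentile(P1[kk][:,2],[50,95]))
# tray
k=(P[:,0]>.4)&(P[:,0]<.68)&(P[:,1]>.2)&(P[:,1]<.48)&(P[:,2]>.014)&(P[:,2]<.032)
A=P[k][:,:2].astype(np.float32);print("tray",len(A),cv2.minAreaRect(A),np.percentile(A,[1,99],axis=0))
# height map for obstacles
H=np.zeros((28,40))
for p in P:
    i=int((p[0]-.2)/.02);j=int((p[1]+.4)/.025)
    if 0<=i<28 and 0<=j<40: H[i,j]=max(H[i,j],p[2])
print("rows x .2..; cols y -.4.. .6 step .025 (cm)");print("\n".join(f"{.2+.02*i:.2f} "+" ".join(f"{int(h*100):2d}" for h in H[i]) for i in range(28)))
E
```

```text
front [ 0.59612356 -0.12346311] y axis [-0.06566291  0.99784186] yaw deg 3.7649163831572054 2237 4500
s range [-0.1387 -0.1371 -0.1362  0.1987  0.2023  0.2056] -0.1409420793197836 0.2478086731466037
top s [-0.14345781 -0.14072768  0.20217566  0.22798767] x [-0.00106177  0.00107163  0.09474324  0.11701328] z 0.22148538365928916
scene knob pts 44 [[-0.0702, -0.0271, 0.166], [-0.0603, -0.0214, 0.1756], [-0.0392, -0.0134, 0.1819]] [ 0.5374 -0.1482  0.1756]
side s [-0.13437949 -0.13352087 -0.13257326] x [0.01148487 0.09312114]
side knob pts 72 [[-0.0679, -0.0312, 0.1644], [-0.0558, -0.0274, 0.1736], [-0.0393, -0.0186, 0.1799]] [ 0.5423 -0.1545  0.1736]
side s [-0.1380352  -0.13613596 -0.13396338] x [0.01166623 0.09341029]
scene all 348 c 0.4562305808067322 -0.08699454367160797 0.0581023283302784 0.22491049766540527 87.70419311523438 axis [-0.99181014 -0.12772073] [ 0.3433697  -0.09485879] [ 0.5674318  -0.12052719] z [0.01589368 0.01959868]
scene red 184 c 0.4044373631477356 -0.09625978767871857 0.12313025444746017 0.02639874443411827 9.061860084533691 axis [-0.99293214 -0.11868342] [ 0.34
[... 3523 characters left out ...]
 22 22 22 22 22  0 17 18 18 18 18 18 18 18 18 18 17 17 17  0  0  0  0  0  0
0.66  4  2  0  0  0 22 22 22 22 22 22 22 22 22 22 22 22 22 22 22  0 18 18 18 18 18 24 24 18 18 18 18 18 18  0  0  0  0  0  0
0.68  2  2  0  0  0 22 22 22 22 22 22 22 22 22 22 22 22 22 22  0 28 28 28 28 28 28 28 28 28 28 28 28 28 28 28  0  0  0  0  0
0.70  1  1  0  0  0 22 22 22  0  0  0  0  0  0  0  0  0  0  0  0 28 28 28 28 28 28 28 28 28 28 28 28 28 28 26  0  0  0  0  0
0.72  0  1  1  0  0  0  0  0  0  0  0  0  0  0  0  0  0  0  0  0 28 28 29 28 28 28 28 28 28 28 29 28 28 28 28  0  0  0  0  0
0.74  3  4  1  0  0  0  0  0  0  5  5  5  0  0  0  0  0 20 21  0 28 28 28 28 28 28 28 28 28 28 28 28 28 28 28  0  0  0  0  0
```

Run:
```python
from h import *
s=sense(); c=get_calibration("wrist"); R=np.array(c["R"]); cp=-R.T@np.array(c["t"])
T=np.array(s["eef_rot"]); print("cam in tool",(T.T@(cp-s["position"])).round(3),"axes in tool",(T.T@R.T).round(2).tolist(), np.array(c["camera_matrix"]).round().tolist())
im,d=camera("wrist"); cv2.imwrite("pics/w0.png",im[...,::-1]); np.save("w0.npy",d)
print((d>0).mean()); 
for q in("tray","bay","vice"):
  try:
    for e in silhouettes("wrist",q)[:2]: print(q,e["confidence"],e["box"])
  except Exception as x: print(q,x)
print("tray corner proj",proj("wrist",[[.45,.3,.02],[.62,.25,.02],[.6,.42,.02]]).round())
```

```text
cam in tool [ 0.081  0.    -0.147] axes in tool [[0.0, -0.96, -0.29], [1.0, 0.0, -0.0], [0.0, -0.29, 0.96]] [[347.0, 0.0, 320.0], [0.0, 347.0, 200.0], [0.0, 0.0, 1.0]]
0.99623046875
tray 0.44 [197.8, 398.9, 233.2, 400.0]
vice it knows: barrel, bay, bolt, bolt_knob, bristle_tip, brush, gate, gate_edge, gate_hinge, hutch, keeper, pliers, screwdriver, spool, tray, white_tape, yellow_tape
tray corner proj [[209. 434.]
 [214. 522.]
 [319. 495.]]
```

Call:
move_arm:
  rows: [-0.06,-0.025,0,0,0,-3,-0.12,-0.05,0,0,0,-6,-0.18,-0.075,0,0,0,-9,-0.24,-0.1,0,0,0,-12,-0.3,-0.125,0,0,0,-15,-0.35,-0.145,0,0,0,-18,-0.367,-0.153,0,0,0,-20,-0.367,-0.153,0,0,0,-20,-0.367,-0.153,0,0,0,-20]
  hand: 0

```text
time: 2.08
position: [0.4492, 0.3003, 0.2376]
eef_rot: [[-0.994, -0.112, -0.0], [-0.112, 0.994, 0.0], [0.0, 0.0, -1.0]]
wrist_force: [0.6, 0.3, -0.7]
gripper_width: 0.0929
finger_force: 0.0
```

Run:
```python
from h import *
s=sense(); print(s["time"],s["position"],np.round(s["eef_rot"],3).tolist())
im,d=camera("wrist"); cv2.imwrite("pics/w1.png",im[...,::-1]); np.save("w1.npy",d)
P,u,v=pts("wrist",d)
k=(P[:,0]>.4)&(P[:,0]<.65)&(P[:,1]>.21)&(P[:,1]<.46)&(P[:,2]>.015)&(P[:,2]<.03)
for e in silhouettes("wrist","tray")[:1]:
    print(e["confidence"],e["box"]); m=e["pixels"][v,u]
    A=P[m&(P[:,2]>.012)&(P[:,2]<.032)][:,:2].astype(np.float32); print(len(A),cv2.minAreaRect(A),"z98",np.percentile(P[m][:,2],[5,50,98]))
    np.savez("trayc.npz",P=P[m])
    (c,sz,a)=cv2.minAreaRect(A); 
    b=cv2.boxPoints(((c),sz,a)); q=proj("wrist",np.c_[b,np.full(4,.022)]); print(b.round(4).tolist())
    o=im[...,::-1].copy(); cv2.polylines(o,[q.round().astype(int)],True,(0,0,255),1); cv2.imwrite("pics/w1o.png",o)
```

```text
2.075 [0.44921654 0.30028209 0.23761023] [[-0.994, -0.112, -0.0], [-0.112, 0.994, 0.0], [0.0, 0.0, -1.0]]
0.68 [252.3, 128.3, 440.6, 319.2]
4742 ((0.5140008926391602, 0.33243638277053833), (0.150502547621727, 0.19052937626838684), 72.16912841796875) z98 [0.00290911 0.00470313 0.0225478 ]
[[0.400299996137619, 0.28999999165534973], [0.58160001039505, 0.23160000145435333], [0.6276999711990356, 0.3749000132083893], [0.446399986743927, 0.43320000171661377]]
```

View pics/w1o.png

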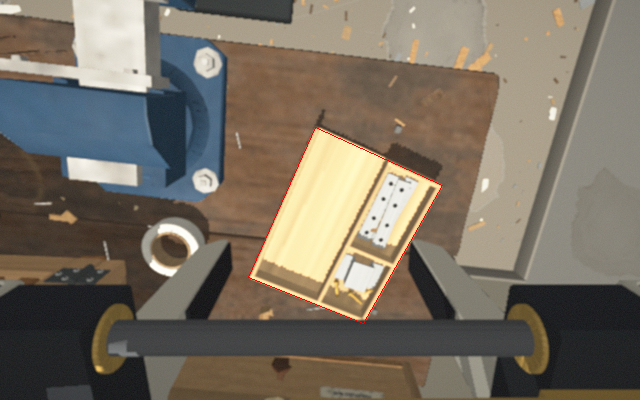

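The wrist view shows the tray box matching the tray outline: open end at the top (world −x), small bays on the right (+y), vice at the left. Next I look at the brush and the knob.

Call:
move_arm:
  rows: [0.01,-0.055,0,0,0,0,0.022,-0.115,0,0,0,0,0.033,-0.175,0,0,0,0,0.045,-0.235,0,0,0,0,0.056,-0.295,0,0,0,0,0.066,-0.35,0,0,0,0,0.0735,-0.384,0,0,0,0,0.0735,-0.384,0,0,0,0,0.0735,-0.384,0,0,0,0]

```text
time: 3.3
position: [0.4199, -0.0891, 0.2377]
eef_rot: [[-0.994, -0.113, 0.0], [-0.113, 0.994, 0.0], [-0.0, 0.0, -1.0]]
wrist_force: [-0.3, 1.0, 1.0]
gripper_width: 0.0927
finger_force: 0.0
```

Run:
```python
from h import *
d=np.load("w1.npy")
s=sense(); print(s["time"],s["position"],np.round(s["eef_rot"],3).tolist())
im,d=camera("wrist"); cv2.imwrite("pics/w2.png",im[...,::-1]); np.save("w2.npy",d)
P,u,v=pts("wrist",d)
o=im[...,::-1].copy()
for e in silhouettes("wrist","brush")[:2]:
    m=e["pixels"][v,u]&(P[:,2]<.04)
    A=P[m][:,:2].astype(np.float32); print(e["confidence"],e["box"],len(A),cv2.minAreaRect(A),"z",np.percentile(P[m][:,2],[5,50,98]))
    o[e["pixels"]]=o[e["pixels"]]//2+[0,127,0]
for q in("bolt_knob","hutch"):
  for e in silhouettes("wrist",q)[:1]:
    m=e["pixels"][v,u]; print(q,e["confidence"],e["box"],np.percentile(P[m],[2,50,98],axis=0).round(4).tolist())
k=(P[:,0]>.33)&(P[:,0]<.58)&(P[:,1]>-.14)&(P[:,1]<-.03)
C=im[v,u].astype(int); red=k&(C[:,0]>2*C[:,1])&(C[:,0]>80)&(P[:,2]<.03)
A=P[red][:,:2].astype(np.float32); print("red",len(A),cv2.minAreaRect(A)); 
m=k&(P[:,2]>.007)&(P[:,2]<.03)
B=P[m][:,:2]
for x in np.arange(.345,.57,.015):
    y=B[abs(B[:,0]-x)<.004][:,1]; z=P[m][:,2][abs(B[:,0]-x)<.004]
    if len(y): print(round(x,3),np.percentile(y,[2,98]).round(4),z.max().round(4),len(y))
np.savez("w2p.npz",P=P,u=u,v=v)
cv2.imwrite("pics/w2o.png",o)
```

```text
3.3 [ 0.41985627 -0.08907154  0.23767657] [[-0.994, -0.113, 0.0], [-0.113, 0.994, 0.0], [-0.0, 0.0, -1.0]]
0.91 [302.4, 98.7, 331.0, 281.9] 3962 ((0.44878101348876953, -0.08850009739398956), (0.21290092170238495, 0.032075606286525726), 6.539034366607666) z [0.01217068 0.01398453 0.01739694]
0.37 [582.0, 246.1, 640.0, 283.4] 1552 ((0.49211007356643677, 0.281449556350708), (0.057930123060941696, 0.0686216875910759), 5.684229373931885) z [0.0022116  0.00453735 0.02223735]
bolt_knob 0.67 [167.9, 355.6, 264.6, 400.0] [[0.5287, -0.1896, 0.1639], [0.5484, -0.146, 0.1744], [0.5777, -0.124, 0.179]]
hutch 0.62 [304.1, 98.4, 333.7, 284.6] [[0.3477, -0.1074, 0.0116], [0.4557, -0.0899, 0.014], [0.5475, -0.0676, 0.0174]]
red 2403 ((0.40663638710975647, -0.09265313297510147), (0.12823010981082916, 0.028629498556256294), 6.642245292663574)
0.345 [-0.1112 -0.0916] 0.015 118
0.36 [-0.1103 -0.0901] 0.0154 159
0.375 [-0.1079 -0.0892] 0.0157 140
0.39 [-0.1059 -0.0875] 0.0159 131
0.405 [-0.1033 -0.0859] 0.0153 122
0.42 [-0.1016 -0.0828] 0.0165 130
0.435 [-0.1019 -0.0788] 0.016 153
0.45 [-0.1018 -0.0748] 0.0162 172
0.465 [-0.1002 -0.0716] 0.0166 172
0.48 [-0.1007 -0.069 ] 0.0193 190
0.495 [-0.0984 -0.0674] 0.0185 171
0.51 [-0.0947 -0.0665] 0.0155 165
0.525 [-0.0929 -0.0645] 0.0157 158
0.54 [-0.0901 -0.0633] 0.0153 141
0.555 [-0.0835 -0.0678] 0.016 27
```

View pics/w2o.png

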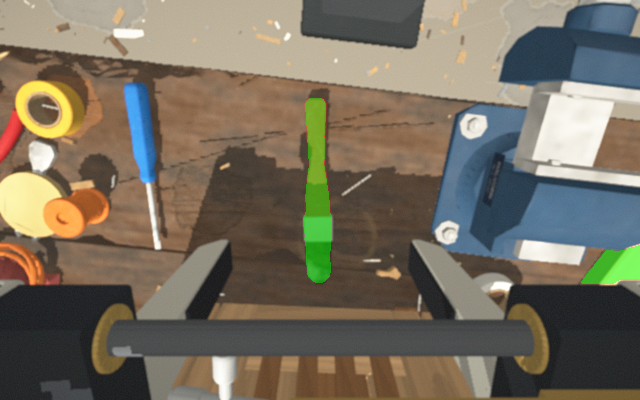

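The green overlay covers the brush exactly (px 303–332, 98–282). The knob shows at px (225,370). I grip the handle now.

Call:
move_arm:
  rows: [-0.02,-0.0015,0.05,0,0,0,-0.038,-0.0027,0.1,0,0,0,-0.038,-0.0027,0.15,0,0,0,-0.038,-0.0027,0.185,0,0,0,-0.038,-0.0027,0.205,0,0,0,-0.038,-0.0027,0.2135,0,0,0,-0.038,-0.0027,0.2135,0,0,0,-0.038,-0.0027,0.2135,0,0,0]
  hand: 80
  force: 20

```text
time: 4.5
position: [0.4584, -0.0884, 0.0249]
eef_rot: [[-0.994, -0.112, 0.001], [-0.112, 0.994, -0.0], [-0.001, -0.001, -1.0]]
wrist_force: [-0.3, 0.3, -0.3]
gripper_width: 0.0636
finger_force: 0.0
```

Call:
move_arm:
  rows: [0,0,0,0,0,0,0,0,0,0,0,0,0,0,0,0,0,0,0,0,0,0,0,0,0,0,0,0,0,0,0,0,0,0,0,0,0,0,0,0,0,0,0,0,0,0,0,0]
  hand: 255
  force: 20

```text
time: 5.5
position: [0.4579, -0.0884, 0.0242]
eef_rot: [[-0.994, -0.112, 0.0], [-0.112, 0.994, -0.0], [-0.0, -0.0, -1.0]]
wrist_force: [0.4, 0.8, 1.2]
gripper_width: 0.0271
finger_force: 19.9
```

Call:
move_arm:
  rows: [0,0,-0.01,0,0,0,0.005,0,-0.05,0,0,0,0.015,0,-0.1,0,0,0,0.03,0,-0.15,0,0,0,0.045,0,-0.19,0,0,0,0.06,0,-0.2,0,0,0,0.06,0,-0.2,0,0,0]

```text
time: 6.38
position: [0.398, -0.0952, 0.2251]
eef_rot: [[-0.994, -0.112, 0.002], [-0.112, 0.994, -0.001], [-0.002, -0.001, -1.0]]
wrist_force: [0.3, -0.4, -1.7]
gripper_width: 0.0272
finger_force: 19.9
```

Run:
```python
from h import *
s=sense(); T=np.array(s["eef_rot"]);p=np.array(s["position"]); print(s["time"],p,s["gripper_width"],s["finger_force"])
im,d=camera("wrist"); cv2.imwrite("pics/w3.png",im[...,::-1]); P,u,v=pts("wrist",d)
r=(P-p)@T; C=im[v,u].astype(int)
for e in silhouettes("wrist","brush")[:1]:
    m=e["pixels"][v,u]&(abs(r[:,2])<.05)
    A=r[m]; print(e["confidence"],e["box"],len(A),cv2.minAreaRect(A[:,:2].astype(np.float32)),A.min(0).round(3),A.max(0).round(3))
red=(C[:,0]>2*C[:,1])&(C[:,0]>80)&(abs(r[:,2])<.06)&(abs(r[:,1])<.05); A=r[red]; 
print("red",len(A),A.min(0),A.max(0)); 
f=np.polyfit(A[:,0],A[:,2],1); g=np.polyfit(A[:,0],A[:,1],1); print("pitch slope dz/dx",f,"yaw slope",g)
P1=np.load("w1.npy")
# vice extents from w2
q=np.load("w2p.npz")["P"]; k=(q[:,2]>.05)&(q[:,0]>.3)&(q[:,0]<.56)&(q[:,1]>.02)&(q[:,1]<.35); print("vice max",q[k].max(0))
```

```text
6.375 [ 0.39798775 -0.0952334   0.22514472] 0.027241887179076427 19.854146315446997
0.58 [291.1, 9.2, 351.1, 397.5] 16852 ((0.01513729989528656, 0.0006705429404973984), (0.2008320540189743, 0.03243756294250488), 0.14693671464920044) [-0.085 -0.016  0.006] [0.116 0.017 0.016]
red 12575 [-0.01385398 -0.01386597 -0.00020801] [0.11554576 0.01448737 0.0189779 ]
pitch slope dz/dx [0.01544569 0.0104154 ] yaw slope [-0.0133805   0.00038817]
vice max [0.46118226 0.1771042  0.14417157]
```

Call:
move_arm:
  rows: [-0.01,0.03,0,0,0,0,-0.03,0.085,0,0,0,3,-0.05,0.14,0,0,0,6,-0.07,0.2,0,0,0,10,-0.09,0.26,0,0,0,14,-0.11,0.315,0,0,0,18,-0.128,0.365,0,0,0,22,-0.1357,0.3914,0,0,0,24.2,-0.1357,0.3914,0,0,0,24.2,-0.1357,0.3914,0,0,0,24.2]

```text
time: 7.72
position: [0.489, 0.3084, 0.2232]
eef_rot: [[-0.952, 0.305, -0.001], [0.305, 0.952, -0.001], [0.001, -0.001, -1.0]]
wrist_force: [-0.1, 0.4, -0.8]
gripper_width: 0.0274
finger_force: 19.9
```

Run:
```python
from h import *
s=sense(); T=np.array(s["eef_rot"]);p=np.array(s["position"])
im,d=camera("wrist"); cv2.imwrite("pics/w4.png",im[...,::-1]); P,u,v=pts("wrist",d)
r=(P-p)@T
for e in silhouettes("wrist","brush")[:1]:
    m=e["pixels"][v,u]&(abs(r[:,2])<.05); A=r[m]; print(e["confidence"],cv2.minAreaRect(A[:,:2].astype(np.float32)),A.min(0).round(3),A.max(0).round(3))
ax=np.array([.952,-.306]);ay=np.array([.306,.952]);c=np.array([.514,.3324])
# tray check: wall-top points z .018-.026
q=P[:,:2]-c; k=(P[:,2]>.017)&(P[:,2]<.027)&(abs(q@ax)<.12)&(abs(q@ay)<.1)
print("wall ay",np.percentile((q@ay)[k],[1,99]),"ax",np.percentile((q@ax)[k],[1,99]))
print("TCP in bay frame",[(p[:2]-[.5024,.3046])@ax,(p[:2]-[.5024,.3046])@ay],p,T.round(3).tolist())
```

```text
0.59 ((0.014839090406894684, 0.0012753214687108994), (0.20157097280025482, 0.032439541071653366), 1.3408150672912598) [-0.086 -0.016  0.005] [0.116 0.016 0.014]
wall ay [-0.07493492  0.07407347] ax [-0.09452537  0.0920481 ]
TCP in bay frame [np.float64(-0.013908377955759419), np.float64(-0.0004512404863904398)] [0.48902034 0.30842661 0.22322467] [[-0.952, 0.305, -0.001], [0.305, 0.952, -0.001], [0.001, -0.001, -1.0]]
```

Call:
move_arm:
  rows: [0,0,0.04,0,0,0,0,0,0.09,0,0,0,0,0,0.14,0,0,0,0,0,0.17,0,0,0,0,0,0.185,0,0,0,0,0,0.192,0,0,0,0,0,0.194,0,0,0,0,0,0.194,0,0,0,0,0,0.194,0,0,0]

```text
time: 8.95
position: [0.4896, 0.3092, 0.0308]
eef_rot: [[-0.952, 0.305, 0.001], [0.305, 0.952, 0.001], [-0.001, 0.001, -1.0]]
wrist_force: [0.3, -0.7, -0.4]
gripper_width: 0.0276
finger_force: 19.9
```

Call:
move_arm:
  rows: [0,0,0,0,0,0,0,0,0,0,0,0,0,0,0,0,0,0,0,0,0,0,0,0]
  hand: 156

```text
time: 9.45
position: [0.4893, 0.309, 0.0301]
eef_rot: [[-0.952, 0.305, 0.0], [0.305, 0.952, -0.0], [-0.0, -0.0, -1.0]]
wrist_force: [0.8, 1.2, 0.4]
gripper_width: 0.036
finger_force: 0.0
```

Call:
move_arm:
  rows: [0,0,-0.01,0,0,0,0,0,-0.03,0,0,0,0,0,-0.07,0,0,0,0,0,-0.12,0,0,0,0,0,-0.17,0,0,0,0,0,-0.2,0,0,0,0,0,-0.2,0,0,0]

```text
time: 10.32
position: [0.4901, 0.3094, 0.2338]
eef_rot: [[-0.952, 0.305, 0.005], [0.305, 0.952, 0.003], [-0.004, 0.004, -1.0]]
wrist_force: [1.0, -0.2, -1.2]
gripper_width: 0.0364
finger_force: 0.0
```

Run:
```python
from h import *
s=sense(); T=np.array(s["eef_rot"]);p=np.array(s["position"]); print(p)
im,d=camera("wrist"); o=im[...,::-1].copy(); P,u,v=pts("wrist",d)
ax=np.array([.952,-.306]);ay=np.array([.306,.952]);c=np.array([.5024,.3046])
for e in silhouettes("wrist","brush")[:2]:
    m=e["pixels"][v,u]&(P[:,2]<.05); A=np.c_[(P[m][:,:2]-c)@ax,(P[m][:,:2]-c)@ay,P[m][:,2]]; print(e["confidence"],cv2.minAreaRect(A[:,:2].astype(np.float32)),np.percentile(A,[.5,50,99.5],axis=0).round(4).tolist())
C=im[v,u].astype(int);red=(C[:,0]>2*C[:,1])&(C[:,0]>80)&(P[:,2]<.06)&(np.linalg.norm(P[:,:2]-c,axis=1)<.2)
A=(P[red][:,:2]-c); print("red z",np.percentile(P[red][:,2],[2,50,98]),"slope",np.polyfit(A@ax,P[red][:,2],1),len(A))
cv2.imwrite("pics/w5.png",o)
```

```text
[0.49006646 0.30943743 0.23375864]
0.66 ((-0.020762518048286438, -0.0002508964389562607), (0.22486276924610138, 0.03351850435137749), 0.6748207211494446) [[-0.1307, -0.0163, -0.0027], [-0.0198, -0.0011, 0.0157], [0.082, 0.0152, 0.0198]]
red z [0.01268041 0.01547873 0.01742451] slope [0.02159688 0.01671303] 2562
```

View pics/w5.png

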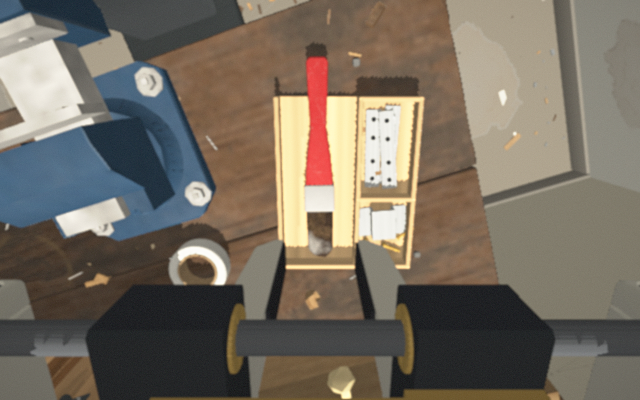

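The brush lies flat in the bay, bristles (318,240) at the closed end. Now I locate the knob from the earlier wrist view.

Run:
```python
from h import *
f=np.load("fit.npz");c,w,xh=f["c"],f["w"],f["xh"]; P=np.load("w2p.npz")["P"]
r=P[:,:2]-c; X=np.c_[r@xh,r@w,P[:,2]]
k=(X[:,0]<-.038)&(X[:,0]>-.09)&(X[:,2]>.12)&(X[:,2]<.2)&(abs(X[:,1])<.12)
print(k.sum()); A=X[k]
for a in np.arange(-.072,-.035,.004):
    b=A[abs(A[:,0]-a)<.002]
    if len(b): print(a.round(3),np.percentile(b[:,1],[2,50,98]).round(4),"z",np.percentile(b[:,2],[2,50,98]).round(4),len(b))
g=(abs(X[:,0])<.02)&(X[:,2]>.03)&(X[:,2]<.15)&(X[:,1]>-.14)&(X[:,1]<.2); print("front in w2",np.percentile(X[g][:,0],[5,50,95]), g.sum())
g=(X[:,2]>.15)&(X[:,2]<.2)&(X[:,0]>-.035)&(X[:,0]<.01)&(abs(X[:,1])<.15); print(np.percentile(X[g],[2,50,98],axis=0))
kn=c-.056*xh-.022*w; print("knob world guess",kn)
```

```text
692
-0.072 [-0.0187 -0.0187 -0.0187] z [0.1769 0.1769 0.1769] 1
-0.068 [-0.0259 -0.019  -0.0127] z [0.1735 0.1764 0.1786] 103
-0.064 [-0.028  -0.0185 -0.0117] z [0.1713 0.177  0.1792] 116
-0.06 [-0.0282 -0.0173 -0.0116] z [0.1672 0.177  0.1787] 108
-0.056 [-0.028  -0.0174 -0.0116] z [0.1684 0.177  0.1789] 110
-0.052 [-0.0275 -0.0176 -0.0114] z [0.1696 0.1771 0.1791] 105
-0.048 [-0.0275 -0.0179 -0.0115] z [0.1704 0.1771 0.1787] 90
-0.044 [-0.0246 -0.0198 -0.0143] z [0.1741 0.1762 0.1774] 9
-0.04 [-0.0238 -0.0188 -0.0154] z [0.17   0.1739 0.1755] 50
front in w2 [-0.00149476  0.00587053  0.00847997] 7742
[[-0.033628   -0.0653345   0.1610922 ]
 [-0.02524589 -0.04209877  0.16888989]
 [-0.02198306  0.00283873  0.1744605 ]]
knob world guess [ 0.541689   -0.14909275]
```

Call:
move_arm:
  rows: [0.01,-0.05,-0.005,0,0,-3,0.025,-0.105,-0.01,0,0,-6,0.04,-0.16,-0.02,0,0,-9,0.055,-0.215,-0.03,0,0,-12,0.07,-0.27,-0.04,0,0,-15,0.085,-0.325,-0.04,0,0,-18,0.09,-0.375,-0.04,0,0,-21.6,0.09,-0.4,-0.04,0,0,-21.6,0.09,-0.4,-0.04,0,0,-21.6,0.09,-0.4,-0.04,0,0,-21.6]
  hand: 110

```text
time: 11.68
position: [0.2814, -0.044, 0.2697]
eef_rot: [[-0.998, -0.066, -0.001], [-0.066, 0.998, 0.001], [0.001, 0.001, -1.0]]
wrist_force: [-0.2, 0.8, -0.4]
gripper_width: 0.0532
finger_force: 0.0
```

Call:
move_arm:
  rows: [-0.045,-0.02,0,0,0,0,-0.09,-0.045,0,0,0,0,-0.14,-0.07,0.005,0,0,0,-0.19,-0.09,0.01,0,0,0,-0.23,-0.11,0.02,0,0,0,-0.2525,-0.12,0.02,0,0,0,-0.2525,-0.12,0.02,0,0,0,-0.2525,-0.12,0.02,0,0,0]

```text
time: 12.68
position: [0.5409, -0.1461, 0.2497]
eef_rot: [[-0.998, -0.068, -0.001], [-0.068, 0.998, 0.0], [0.001, 0.001, -1.0]]
wrist_force: [-0.2, -0.1, 0.0]
gripper_width: 0.0531
finger_force: 0.0
```

Run:
```python
from h import *
s=sense(); T=np.array(s["eef_rot"]);p=np.array(s["position"]); print(s["time"],p,T.round(3).tolist(),np.round(s["joint_pos"],1))
im,d=camera("wrist"); cv2.imwrite("pics/w6.png",im[...,::-1]); P,u,v=pts("wrist",d)
f=np.load("fit.npz");c,w,xh=f["c"],f["w"],f["xh"]
r=P[:,:2]-c; X=np.c_[r@xh,r@w,P[:,2]]
k=(X[:,0]<-.046)&(X[:,0]>-.09)&(X[:,2]>.15)&(X[:,2]<.19)&(abs(X[:,1])<.12); A=X[k]
print(k.sum(),np.percentile(A,[1,50,99],axis=0).round(4).tolist(), "tool",np.percentile(((P[k]-p)@T),[1,50,99],axis=0).round(4).tolist(),u[k].min(),u[k].max(),v[k].min(),v[k].max())
```

```text
12.675 [ 0.54092626 -0.14610162  0.24972973] [[-0.998, -0.068, -0.001], [-0.068, 0.998, 0.0], [0.001, 0.001, -1.0]] [ -19.9   20.5   92.2    0.    67.3 -113.8]
924 [[-0.0698, -0.029, 0.1658], [-0.0597, -0.0207, 0.177], [-0.0464, -0.0124, 0.1797]] tool [[-0.0103, -0.0101, 0.07], [0.0031, -0.0018, 0.0727], [0.0131, 0.0065, 0.084]] 305 330 197 235
```

View pics/w6.png

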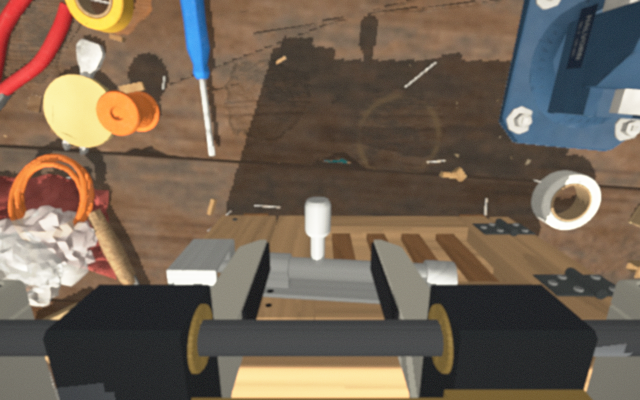

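The knob (px 305–330, 197–235) stands centred between the open fingers; the sleeves are set back nearer the gate. I descend and grip.

Call:
move_arm:
  rows: [0.001,-0.002,0.02,0,0,0,0.001,-0.002,0.04,0,0,0,0.001,-0.002,0.06,0,0,0,0.001,-0.002,0.073,0,0,0,0.001,-0.002,0.079,0,0,0,0.001,-0.002,0.08,0,0,0,0.001,-0.002,0.08,0,0,0,0.001,-0.002,0.08,0,0,0]

```text
time: 13.72
position: [0.5408, -0.1495, 0.1706]
eef_rot: [[-0.998, -0.067, 0.001], [-0.067, 0.998, -0.0], [-0.001, -0.0, -1.0]]
wrist_force: [-0.8, 0.3, 0.5]
gripper_width: 0.0531
finger_force: 0.0
```

Call:
move_arm:
  rows: [0,0,0,0,0,0,0,0,0,0,0,0,0,0,0,0,0,0,0,0,0,0,0,0,0,0,0,0,0,0,0,0,0,0,0,0,0,0,0,0,0,0,0,0,0,0,0,0]
  hand: 255
  force: 15

```text
time: 14.72
position: [0.5406, -0.1491, 0.1701]
eef_rot: [[-0.998, -0.067, -0.0], [-0.067, 0.998, 0.001], [0.0, 0.001, -1.0]]
wrist_force: [1.2, 5.2, 0.3]
gripper_width: 0.0174
finger_force: 15.0
```

Call:
move_arm:
  rows: [0,0.0005,-0.002,1,0,0,0,0.001,-0.004,2.5,0,0,0,0.0015,-0.006,4,0,0,0,0.0015,-0.0075,5,0,0,0,0.0015,-0.008,5.2,0,0,0,0.0015,-0.008,5.2,0,0,0,0.0015,-0.008,5.2,0,0]

```text
time: 15.6
position: [0.5405, -0.1479, 0.1781]
eef_rot: [[-0.998, -0.066, 0.006], [-0.067, 0.994, -0.09], [0.0, -0.09, -0.996]]
wrist_force: [0.8, 0.0, -1.2]
gripper_width: 0.0173
finger_force: 15.0
```

```bash
cat > k.py <<'E'
from h import *
def chk(n):
    s=sense(); print(s["time"],np.round(s["position"],4),"F",np.round(s["wrist_force"],1),"M",np.round(s["torque"],2),s["gripper_width"])
    f=np.load("fit.npz");c,w,xh=f["c"],f["w"],f["xh"]
    im,d=camera("side"); cv2.imwrite(f"pics/{n}.png",im[...,::-1]); P,u,v=pts("side",d)
    r=P[:,:2]-c; X=np.c_[r@xh,r@w,P[:,2]]; return im,X,u,v
E
python3 - <<'E'
from k import *
im,X,u,v=chk("s1")
k=(X[:,0]<-.004)&(X[:,0]>-.035)&(X[:,2]>.13)&(X[:,2]<.205)&(X[:,1]>-.12)&(X[:,1]<.1)
A=X[k]
for s in np.arange(-.075,.09,.01):
    b=A[abs(A[:,1]-s)<.005]
    if len(b)>3: print(s.round(3),np.percentile(b[:,2],[5,50,95]).round(4),len(b))
cv2.imwrite("pics/s1c.png",cv2.resize(im[150:230,290:380,::-1],None,fx=6,fy=6,interpolation=2))
E
```

```text
15.6 [ 0.5405 -0.1479  0.1781] F [ 0.8  0.  -1.2] M [ 0.14 -0.05 -0.06] 0.017284061168640216
-0.065 [0.1741 0.1798 0.1842] 6
-0.055 [0.1767 0.1862 0.1894] 16
-0.045 [0.1849 0.188  0.189 ] 10
-0.025 [0.1779 0.1833 0.187 ] 27
-0.015 [0.1839 0.1854 0.1867] 6
-0.005 [0.1826 0.1859 0.1876] 6
0.005 [0.1797 0.1844 0.1871] 10
0.015 [0.1777 0.1863 0.1877] 11
0.025 [0.1804 0.1861 0.1884] 8
0.035 [0.1819 0.1847 0.1875] 6
0.045 [0.1798 0.1854 0.1877] 10
0.055 [0.1771 0.1869 0.1896] 10
0.065 [0.1886 0.1891 0.1902] 7
```

View pics/s1c.png

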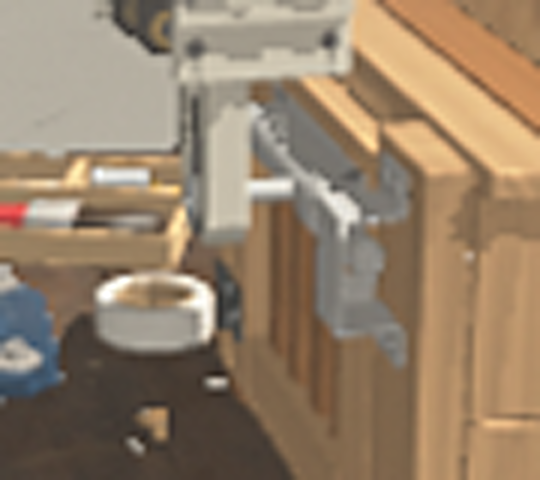

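The barrel is level (its top edge is even at z ≈ 0.187) and the nose is up off the lip. I draw the bolt back slowly.

Call:
move_arm:
  rows: [0,0.003,-0.0003,0,0,0,0,0.007,-0.0006,0,0,0,0,0.011,-0.001,0,0,0,0,0.015,-0.0014,0,0,0,0,0.019,-0.0017,0,0,0,0,0.022,-0.002,0,0,0,0,0.022,-0.002,0,0,0]

```text
time: 16.52
position: [0.539, -0.1255, 0.1781]
eef_rot: [[-0.998, -0.067, 0.006], [-0.067, 0.994, -0.09], [-0.0, -0.09, -0.996]]
wrist_force: [-0.2, 0.8, -0.8]
gripper_width: 0.0176
finger_force: 15.0
```

Call:
move_arm:
  rows: [0,0.004,-0.0004,0,0,0,0,0.008,-0.0007,0,0,0,0,0.012,-0.0011,0,0,0,0,0.016,-0.0015,0,0,0,0,0.02,-0.0018,0,0,0,0,0.023,-0.002,0,0,0,0,0.023,-0.002,0,0,0,0,0.023,-0.002,0,0,0]

```text
time: 17.52
position: [0.5376, -0.1027, 0.1781]
eef_rot: [[-0.998, -0.067, 0.006], [-0.067, 0.994, -0.09], [-0.0, -0.09, -0.996]]
wrist_force: [0.9, 1.4, 0.4]
gripper_width: 0.0171
finger_force: 15.0
```

Run:
```python
from k import *
im,X,u,v=chk("s2")
s=sense();p=s["position"];print(np.round(s["eef_rot"],3).tolist(),np.round(s["joint_pos"],1))
cv2.imwrite("pics/s2c.png",cv2.resize(im[150:230,290:380,::-1],None,fx=6,fy=6,interpolation=2))
# knob arc plan
f=np.load("fit.npz");c,w,xh=f["c"],f["w"],f["xh"]; h=c-.003*xh+.179*w; print("hinge",h)
T=np.array(s["eef_rot"]); r=p[:2]-h
for a in (.05,.1,.15,.2,.25,.3,.33,.335):
    R=np.array([[np.cos(a),np.sin(a)],[-np.sin(a),np.cos(a)]])
    d=np.r_[h+R@r-p[:2],0]; rv=T.T@np.array([0,0,-np.degrees(a)]); print(a,(T.T@d).round(4).tolist(),rv.round(2).tolist())
```

```text
17.525 [ 0.5376 -0.1027  0.1781] F [0.9 1.4 0.4] M [ 0.28 -0.19 -0.01] 0.017134477599368196
[[-0.998, -0.067, 0.006], [-0.067, 0.994, -0.09], [-0.0, -0.09, -0.996]] [ -13.4   23.4   99.3   -6.    55.9 -103.9]
hinge [0.58137637 0.0549536 ]
0.05 [0.0076, 0.0029, -0.0003] [0.0, 0.26, 2.85]
0.1 [0.0151, 0.0062, -0.0006] [0.0, 0.52, 5.71]
0.15 [0.0225, 0.0098, -0.0009] [0.0, 0.78, 8.56]
0.2 [0.0296, 0.0138, -0.0013] [0.0, 1.04, 11.41]
0.25 [0.0365, 0.0181, -0.0017] [0.0, 1.3, 14.27]
0.3 [0.0432, 0.0228, -0.0021] [0.0, 1.55, 17.12]
0.33 [0.0471, 0.0258, -0.0024] [0.0, 1.71, 18.83]
0.335 [0.0478, 0.0263, -0.0024] [0.0, 1.74, 19.12]
```

View pics/s2c.png

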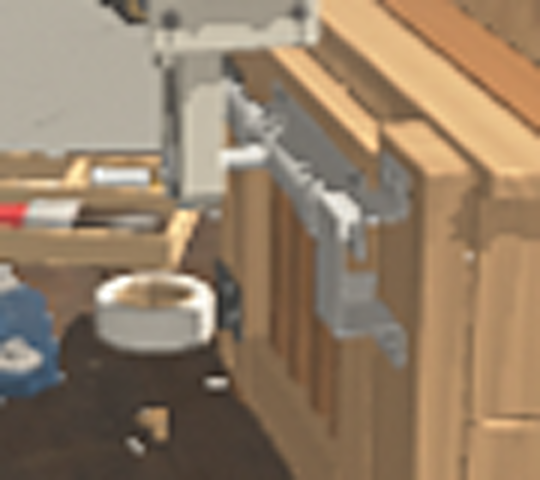

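The bolt's nose is out of the keeper (travel about 44 mm). Now I pull the gate along its arc.

Call:
move_arm:
  rows: [0,0,0,0,0,0,0.002,0.0007,0,0,0,0.7,0.0045,0.0017,-0.0002,0,0.15,1.7,0.0076,0.0029,-0.0003,0,0.26,2.85,0.0114,0.0045,-0.0004,0,0.39,4.28,0.0151,0.0062,-0.0006,0,0.52,5.71,0.0188,0.008,-0.0007,0,0.65,7.13,0.0225,0.0098,-0.0009,0,0.78,8.56,0.0225,0.0098,-0.0009,0,0.78,8.56,0.0225,0.0098,-0.0009,0,0.78,8.56]
  force: 30

```text
time: 18.82
position: [0.5144, -0.0945, 0.1781]
eef_rot: [[-0.997, 0.082, -0.007], [0.083, 0.992, -0.09], [-0.0, -0.091, -0.996]]
wrist_force: [2.7, -0.6, -1.1]
gripper_width: 0.0172
finger_force: 30.0
```

```bash
cat >> k.py <<'E'
def gate(n):
    im,X,u,v=chk(n); h=np.array([-.003,.179])
    # front gate face right of the arm: points below bolt, z .03-.14, rotate test
    a_=np.linspace(-.05,.6,131); best=[]
    k=(X[:,2]>.02)&(X[:,2]<.14)&(X[:,1]>-.13)&(X[:,1]<.17)&(X[:,0]<-.006)&(X[:,0]>-.14)
    Q=X[k][:,:2]-h
    for a in a_:
        t=np.array([-np.sin(a),-np.cos(a)]); nrm=np.array([-np.cos(a),np.sin(a)])
        q=Q@nrm; l=Q@t; best.append(((abs(q+.003)<.003)&(l>.02)&(l<.25)).sum())
    i=int(np.argmax(best)); print("gate angle",a_[i],best[i],len(Q)); a=a_[i]
    t=np.array([-np.sin(a),-np.cos(a)]); print("max l",np.percentile((Q@t),[95,99]))
    s=sense(); f=np.load("fit.npz"); p=s["position"][:2]; c,w,xh=f["c"],f["w"],f["xh"]; r=np.array([(p-c)@xh,(p-c)@w])-h
    print("tcp angle about hinge",np.arctan2(-r[0],-r[1]),"radius",np.hypot(*r)); return im
E
python3 - <<'E'
from k import *
gate("s3"); s=sense();p=s["position"];T=np.array(s["eef_rot"])
f=np.load("fit.npz");c,w,xh=f["c"],f["w"],f["xh"]; h=c-.003*xh+.179*w;r=p[:2]-h
for a in np.arange(.03,.2,.03):
    R=np.array([[np.cos(a),np.sin(a)],[-np.sin(a),np.cos(a)]])
    d=np.r_[h+R@r-p[:2],0]; rv=T.T@np.array([0,0,-np.degrees(a)]); print(a.round(2),(T.T@d).round(4).tolist(),rv.round(2).tolist())
E
```

```text
18.825 [ 0.5144 -0.0945  0.1781] F [ 2.7 -0.6 -1.1] M [-0.01 -0.37  0.04] 0.017207377153707966
gate angle 0.135 228 469
max l [0.25004219 0.25119797]
tcp angle about hinge 0.4864215277787847 radius 0.16382310266189773
0.03 [0.0046, 0.0017, -0.0002] [0.0, 0.16, 1.71]
0.06 [0.0092, 0.0035, -0.0003] [0.0, 0.31, 3.42]
0.09 [0.0137, 0.0055, -0.0005] [0.0, 0.47, 5.14]
0.12 [0.0181, 0.0076, -0.0007] [0.0, 0.62, 6.85]
0.15 [0.0225, 0.0098, -0.0009] [0.0, 0.78, 8.56]
0.18 [0.0268, 0.0122, -0.0011] [0.0, 0.94, 10.27]
```

Call:
move_arm:
  rows: [0.0023,0.0008,-0.0001,0,0.08,0.85,0.0046,0.0017,-0.0002,0,0.16,1.71,0.0092,0.0035,-0.0003,0,0.31,3.42,0.0137,0.0055,-0.0005,0,0.47,5.14,0.0181,0.0076,-0.0007,0,0.62,6.85,0.0225,0.0098,-0.0009,0,0.78,8.56,0.0268,0.0122,-0.0011,0,0.94,10.27,0.0268,0.0122,-0.0011,0,0.94,10.27,0.0268,0.0122,-0.0011,0,0.94,10.27,0.0268,0.0122,-0.0011,0,0.94,10.27]

```text
time: 20.12
position: [0.4888, -0.0801, 0.1781]
eef_rot: [[-0.966, 0.259, -0.024], [0.26, 0.962, -0.088], [-0.0, -0.091, -0.996]]
wrist_force: [2.8, -1.8, -0.3]
gripper_width: 0.017
finger_force: 30.0
```

Run:
```python
from k import *
im=gate("s4")
im2,d=camera("scene"); a=cv2.resize(im[140:250,270:400,::-1],None,fx=3,fy=3,interpolation=2); b=cv2.resize(im2[130:240,200:400,::-1],None,fx=2.2,fy=3,interpolation=2)
cv2.imwrite("pics/s4c.png",np.hstack([a,b[:a.shape[0]]])[:, :800])
P,u,v=pts("scene",d); f=np.load("fit.npz");c,w,xh=f["c"],f["w"],f["xh"]
for q in ("screwdriver","white_tape","spool","yellow_tape","brush"):
    for e in silhouettes("scene",q)[:1]: print(q,round(e["confidence"],2),np.median(P[e["pixels"][v,u]],axis=0).round(3))
```

```text
20.125 [ 0.4888 -0.0801  0.1781] F [ 2.8 -1.8 -0.3] M [-0.13 -0.47  0.06] 0.01697159653826708
gate angle 0.25 119 503
max l [0.2495641  0.25079051]
tcp angle about hinge 0.6666800547583247 radius 0.16375755114603202
screwdriver 0.54 [ 0.392 -0.284  0.02 ]
white_tape 0.63 [0.556 0.136 0.02 ]
spool 0.56 [ 0.48  -0.351  0.045]
yellow_tape 0.6 [ 0.381 -0.376  0.022]
brush 0.54 [0.452 0.316 0.019]
```

View pics/s4c.png

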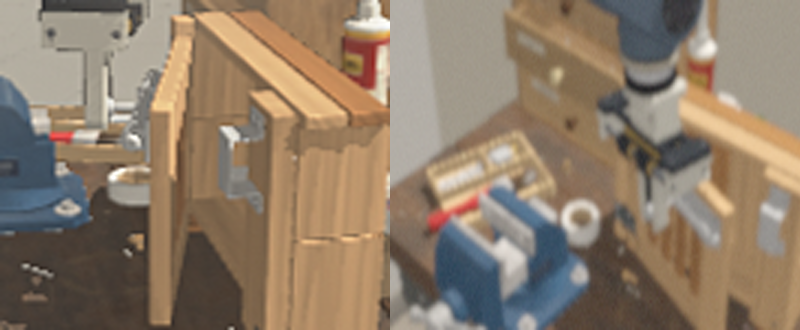

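The gate stands open, held by the knob, with the brush in the tray. I measure the free edge more precisely.

Run:
```python
from h import *
f=np.load("fit.npz");c,w,xh=f["c"],f["w"],f["xh"]; h=np.array([-.003,.179])
for cam in("side","scene"):
    im,d=camera(cam); P,u,v=pts(cam,d); r=P[:,:2]-c; X=np.c_[r@xh,r@w,P[:,2]]
    k=(X[:,2]>.03)&(X[:,2]<.14)&(X[:,1]>-.11)&(X[:,1]<.13)&(X[:,0]<-.008)&(X[:,0]>-.14); Q=X[k][:,:2]
    e=Q[Q[:,1]<-.04]; print(cam,len(Q),"edge x",np.percentile(e[:,0],[2,5,50,95]).round(4),"y",np.percentile(e[:,1],[2,5,50]).round(4))
    if cam=="scene":
        for s in np.arange(-.05,.13,.02):
            b=Q[abs(Q[:,1]-s)<.01][:,0]
            if len(b)>5: print(s.round(2),np.percentile(b,[5,25,50]).round(4),"ang",np.arctan((-np.percentile(b,15)-.003)/(.179-s)).round(3),len(b))
```

```text
side 435 edge x [-0.0788 -0.0784 -0.0699 -0.0582] y [-0.0629 -0.0623 -0.0581]
scene 776 edge x [-0.0819 -0.081  -0.0767 -0.0655] y [-0.0593 -0.0589 -0.0542]
-0.05 [-0.081  -0.0786 -0.0767] ang 0.324 164
-0.03 [-0.0757 -0.0741 -0.0725] ang 0.331 105
-0.01 [-0.0696 -0.0682 -0.0664] ang 0.337 62
0.01 [-0.0588 -0.0529 -0.0506] ang 0.294 119
0.03 [-0.0534 -0.0466 -0.0404] ang 0.308 69
0.05 [-0.0463 -0.0405 -0.0376] ang 0.301 87
0.07 [-0.04   -0.0313 -0.0275] ang 0.301 70
0.09 [-0.0338 -0.0293 -0.0253] ang 0.305 43
0.11 [-0.0259 -0.0241 -0.0165] ang 0.305 37
```

```bash
python3 -c "
from rig import *
print(sign_off())"
```

```text
the job is handed in; nothing more can be done
None
```

The job is handed in after about 20 s of robot time: the brush lies flat in the wide bay, bristles to the closed end. The bolt was lifted over the lip and drawn clear (about 44 mm), and the gate is still held by the knob with its free edge measured about 8 cm open.

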